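Let down a loaded bench lift on its crank

TASK

The loaded platform of the bench lift hangs on its winch pawl. Throw the pawl's thumb lever over to release, take the weight on the crank so that the pawl springs clear, and let the crank turn back slowly under the load, holding it until the platform rests on the rubber buffer below. Never let the platform run away or force it down onto the buffer, and leave the things standing on the bench alone.

Things in the scene. Friction and masses are not known exactly. Their poses are not given: they have to be found in the camera images.
- hoist: The bench lift, bolted down. Origin on the bench under its gearbox; its y axis runs along the crank shaft towards the crank, its x axis across, z up. Grey gearbox 90 x 70 mm, 190 mm high; mast (365 mm high) 72 mm to its -y side, platform beyond.
- crank: Crank, 75 mm radius. Origin on the shaft axis, 150 mm above the bench; y axis along the shaft to the handle side, z axis from shaft to handle; arm 57 to 67 mm along y. Winding up turns it positive about y (handle at the top goes to +x of hoist), lowering negative: 20 mm of platform per rad. Platform of 1.4 to 2.8 kg, 3 to 8 N at the handle.
- crank_grip (a point): Point on the axis of the crank's handle, a free-turning black sleeve 24 mm thick and 104 mm long, parallel to the shaft. The point lies 63 mm from the crank arm's face and 44 mm from the sleeve's free end; pinch it there from above.
- lever_tip (a point): Middle of the cross bar (14 mm thick, 30 mm long along the shaft direction) at the top of the pawl's thumb lever, 62 mm above the lever's pivot, about 250 mm above the bench. Leans to +x of hoist when engaged; pushed over to -x of hoist (53 mm) it is at release.
- pawl_lever (a joint): Thumb lever angle: 0 engaged, 0.9 fully at release (end stop). It stays where left; needs about 2 to 5 N at the bar. It loads a spring that lifts the pawl.
- pawl_tip (a point): Nose of the steel pawl on the same pivot as the thumb lever: 183 mm above the bench in the ratchet tooth, above 205 mm when clear of the wheel. With the lever at release it stays trapped in its tooth while the load rests on it; it springs up once the crank has taken the weight and is wound up by about 0.05 rad (0.03 to 0.12), and then stays up.
- platform: Lift platform with an aluminium tray and a carton on it, 235 x 190 mm. Origin at the middle of the foot under it (its lowest face), 165 mm above the bench at the start; slides vertically. Once landed, 10 N more at the handle presses it down with some 35 N.
- buffer: Rubber buffer (30 mm wide) on a screw in a round foot, on the lift's base plate under the platform. Origin at the foot's underside, 12 mm above the bench. The screw is set to another height each time: the rubber top, where the platform's foot lands, is 50 to 70 mm above the bench, not measured: feel for it. It does not move.
- pan: Steel pot with two side handles, 110 mm wide without them, 75 mm high, standing on the bench; origin under it. Leave alone.
- shaker: White jar with steel cap, 60 mm wide, 110 mm high; origin under it. Leave alone.
- carton: Small cardboard carton 120 x 90 x 70 mm; origin under it. Leave alone.

How it is judged:
By the outcome, as a careful person would: the job done as asked, in the order asked, and still so for the second after the job is handed in, with the robot touching nothing.
It also fails if it takes over 72 s, if anything falls off the work surface, if the arm or the gripper's body presses on something with over 40 N, if the wrist force passes 120 N, or if a joint passes its speed limit or range.

ROBOT

A 6-joint arm with a two-finger parallel gripper is mounted at the origin on the work surface. World frame = base frame: x ahead of the robot, y to its left, z up, the work surface at z = 0. Lengths are in mm, angles in rad, forces in N, time in s.
With the tool pointing down it reaches from about 275 to 1000 mm from the base axis. Payload 8.4 kg.
Tool frame: the origin (TCP) lies at the very end of the fingers, on their centre line; the grasp point (between the pads) lies 19 mm behind it; z points along the fingers, y is the line along which they close (so a half turn about z gives the same grasp; the last joint's range is limited). The gripper opens to 85 mm and grips with 20 to 120 N. Pads are 22 mm wide; open, the fingers measure 114 mm over their backs; the gripper's body (76 mm by 85 mm) begins 54 mm behind the grasp point. The pads swing forward as they close: fully open they stand 13 mm farther back than shut.
Start: joints at [1.226, 0.353, 1.633, -0, 1.155, -0.002], TCP at [210.077, 588.639, 231.281] pointing down, gripper open.
Joint ranges: [-2.63, 2.63], [-0.92, 2.1], [0.06, 2.66], [-1.3, 4.44], [0, 2.69], [-3.02, 3.02]. Speed limits (rad/s): [2.22, 2.22, 2.79, 3.14, 3.14, 3.14].

INTERFACE

Orientations are given as [roll, pitch, yaw] about the fixed x, y, z axes, in that order (R = Rz(yaw) Ry(pitch) Rx(roll)).
In Python, from rig import sensors, grab_frame, camera_params, order gives the robot as it stands. The module is installed in compiled form; this text tells all that it offers.
- The arm moves only by the tool move_arm, never from a script. Its argument "motion" is a list of rows, each a list of 7 numbers: the turn, a rotation vector about the tool's x, y, z in normalised numbers (1 is 4 rad), then the shift along the tool's x, y, z in a scale on which 1.0 is 0.6 m, then the finger opening in m, from 0 to 0.0854. A call has 1 to 8 rows; each row is the pose to reach, as a shift and turn from the pose commanded when the call began, along the tool's axes at that moment; what a row does not reach only later rows make up. A row lasts 1/8 s, in which the tool goes at most 62.5 mm and 10.7 degrees, less where a joint would pass 70% of its speed; a pose out of reach is approached as far as the arm can. Shift and turn numbers lie between -1 and 1, and a call with a number outside is refused. A call with a gripper value outside its range is refused whole. The fingers move at their own pace and stop on an object; "grip_force" is the grip in N (left out, the last holds). Time passes only in rows, so rows that repeat a pose let the fingers close. It gives the time, the measured TCP pose, the force, the opening and the grip force at its end, in the units of the state.
- sensors.sense(): the state, without advancing time (a new reading comes with each control period).
- grab_frame(name): name is "side" or "top" or "wrist"; returns (picture, depth): 420x560x3 uint8, red, green, blue; 420x560 float32, mm along the optical axis (not along the pixel's ray), 0 where there is no reading.
- camera_params(name): a dict with "camera_matrix" (3x3 intrinsics, pixels), "world_from_camera" (4x4, takes a point from camera to world coordinates). Camera axes: x right, y down, z forward; pixel columns grow to the right and rows downward; lengths in mm; the calibration is good to about 2 mm. A picture is of the moment at which its call begins: read the wrist's pose just before it. camera_params takes no time and is no camera call; for the wrist camera it gives the pose at the moment of the call.
- order.sign_off(): hands the job in; it is judged then, once.
The state is a dict: "clock": time; "qpos": joint angles; "qvel": joint speeds; "joint_efforts": joint torques, N m; "eef_pos": TCP position; "tcp_rot": TCP orientation; "contact_force": force on the tool from outside, world axes, zero at the start; "wrist_torque": the same for the moment, N m; "opening": opening from 0.0 (shut) to 1.0 (fully open); "grasp_force": force on a finger pad.
Only numpy, scipy, OpenCV 4.12 (cv2) and the standard library are available. Lean on these libraries where they do the work, as an engineer would, in place of code of your own. Each camera call takes 0.05 s, during which the arm holds its last target. There are 200 camera calls.

## Working session

There is one attempt and no reset: what is moved stays moved. The work goes in short steps, Python scripts to look and compute and a tool call to move; the robot and the scene stay as the last step left them, time stands still between calls to the robot, and variables do not carry over. Pictures are saved under pics/ and viewed, at most 10 in all, crops included, and the job is handed in when it is done.

Besides the shell and the picture viewer there is one more tool, called after "Request:" by a JSON object that holds its "method" and its "body", one argument or row to a line. move_arm: Moves the arm, as the interface text tells. Its arguments: {"type":"object","properties":{"motion":{"type":"array","items":{"type":"array","items":{"type":"number"}}},"grip_force":{"type":"number"}},"required":["motion"]}

```bash
mkdir -p pics; python3 - <<'E'
from rig import *
import cv2,numpy as np
print(sensors.sense())
for n in("top","side"):
    p,d=grab_frame(n); cv2.imwrite(f"pics/{n}0.png",p[:,:,::-1]); np.savez(f"{n}0.npz",p=p,d=d,**camera_params(n)); print(camera_params(n))
E
```

```text
{'clock': 0.0, 'qpos': array([ 1.22561492e+00,  3.53650230e-01,  1.63410462e+00, -3.58040050e-05,
        1.15519866e+00, -2.40835081e-03]), 'qvel': array([-6.58147351e-04, -6.99708787e-04,  4.44785074e-04, -3.35436648e-05,
        2.05230405e-04, -2.48886871e-04]), 'joint_efforts': array([ 1.95405759e-03, -6.05253553e+01, -3.42065227e+01,  1.85974814e-04,
        9.22585255e-03, -6.12338476e-05]), 'eef_pos': array([209.92299145, 588.20463331, 230.5730085 ]), 'tcp_rot': array([-3.14023172e+00,  2.94589829e-05,  2.79883409e+00]), 'contact_force': array([-1.08417521,  0.15647765, -0.25207824]), 'wrist_torque': array([0.02319591, 0.03585374, 0.03188492]), 'grasp_force': 0.0, 'opening': 1.0035930027558402}
{'camera_matrix': array([[412.84399921,   0.        , 282.51566905],
       [  0.        , 412.84399921, 208.31075661],
       [  0.        ,   0.        ,   1.        ]]), 'world_from_camera': array([[ 3.01771274e-03, -9.95111137e-01,  9.87153436e-02,
         4.31301692e+02],
       [-9.99995075e-01, -3.08810068e-03, -5.60252329e-04,
         2.65697858e+01],
       [ 8.62356252e-04, -9.87131668e-02, -9.95115555e-01,
         1.14537075e+03],
       [ 0.00000000e+00,  0.00000000e+00,  0.00000000e+00,
         1.00000000e+00]])}
{'camera_matrix': array([[383.75410903,   0.        , 279.75396998],
       [  0.        , 383.75410903, 210.01689215],
       [  0.        ,   0.        ,   1.        ]]), 'world_from_camera': array([[ 6.29386445e-01,  4.62064944e-01, -6.24794919e-01,
         1.05728025e+03],
       [ 7.76899790e-01, -3.56241786e-01,  5.19151718e-01,
        -4.06885673e+02],
       [ 1.73037518e-02, -8.12150095e-01, -5.83191909e-01,
         6.37781854e+02],
       [ 0.00000000e+00,  0.00000000e+00,  0.00000000e+00,
         1.00000000e+00]])}
```

View pics/top0.png

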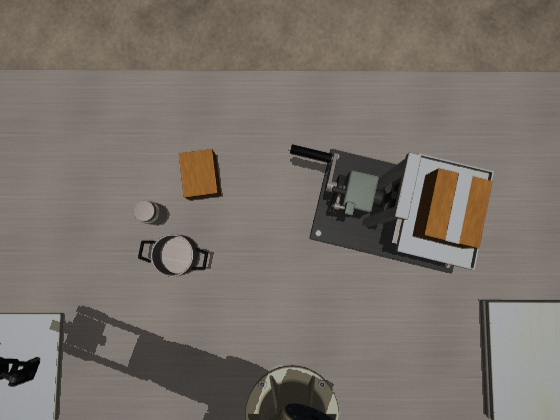

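View pics/side0.png

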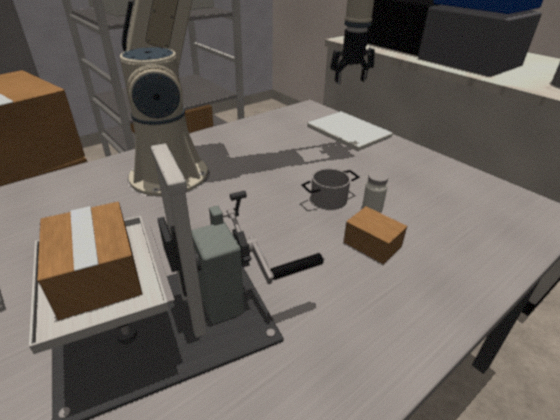

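The top view shows the lift at right, with the black crank handle at about (312,153), the gearbox at (362,191) and lever parts near (340,205). The pot, jar and carton are well off to the left. The side view shows the lever bar at (238,195) and the handle at (297,266).

```bash
cat > h.py <<'E'
import numpy as np,cv2
from rig import *
def pts(p,d,K,T):
    v,u=np.mgrid[:420,:560]
    c=np.stack([(u-K[0,2])/K[0,0]*d,(v-K[1,2])/K[1,1]*d,d],-1)
    return c@T[:3,:3].T+T[:3,3]
def load(n):
    z=np.load(f"{n}.npz"); return z['p'],z['d'],pts(z['p'],z['d'],z['camera_matrix'],z['world_from_camera'])
E
python3 - <<'E'
from h import *
P,D,W=load("top0"); S,D2,V=load("side0")
a=cv2.resize(P[130:280,280:430],(400,400),interpolation=3); b=cv2.resize(S[170:320,190:340],(400,400),interpolation=3)
cv2.imwrite("pics/crop0.png",np.hstack([a,b])[:,:,::-1])
np.set_printoptions(precision=0,suppress=True)
for (u,v) in [(295,149),(305,151),(315,153),(325,156),(333,160),(362,190),(350,190),(334,187),(340,205),(350,208)]: print("top",u,v,W[v,u])
for (u,v) in [(238,195),(236,205),(280,270),(300,265),(318,260),(255,255),(267,275),(215,235)]: print("side",u,v,V[v,u])
# gearbox top z~190
m=(abs(W[...,2]-190)<6); m[:, :320]=0; m[:,400:]=0; m=m.astype(np.uint8)
n,l,st,c=cv2.connectedComponentsWithStats(m); i=1+st[1:,4].argmax(); q=W[l==i]
r=cv2.minAreaRect(q[:,:2].astype(np.float32)); print(st[i],r)
m=(P.max(2)<45)&(W[...,2]>60); m[:,335:]=0;m[:,:280]=0;m[140:,:]&=True; m[170:]=0
q=W[m]; print(m.sum(),q.min(0),q.max(0)); print(cv2.fitLine(q.astype(np.float32),cv2.DIST_HUBER,0,.01,.01).round(3).ravel())
m=(S.max(2)<50)&(V[...,2]>60); m[:,:270]=0;m[:,330:]=0;m[:250]=0;m[285:]=0
q=V[m]; print(m.sum(),q.min(0),q.max(0)); print(cv2.fitLine(q.astype(np.float32),cv2.DIST_HUBER,0,.01,.01).round(3).ravel())
E
```

```text
top 295 149 [679.  -4. 142.]
top 305 151 [673. -29. 144.]
top 315 153 [669. -54. 142.]
top 325 156 [661. -79. 141.]
top 333 160 [651. -98. 144.]
top 362 190 [ 570. -159.  190.]
top 350 190 [ 570. -131.  190.]
top 334 187 [566. -85. 259.]
top 340 205 [ 533. -106.  200.]
top 350 208 [ 525. -126.  217.]
side 238 195 [565. -97. 255.]
side 236 205 [551. -93. 223.]
side 280 270 [669. -81. 139.]
side 300 265 [682. -43. 138.]
side 318 260 [691.  -5. 136.]
side 255 255 [612. -96. 143.]
side 267 275 [ 665. -108.  139.]
side 215 235 [ 564. -150.  188.]
[ 343  170   36   43 1038] ((568.5023193359375, -156.61505126953125), (69.83906555175781, 89.59838104248047), 76.23627471923828)
386 [431. -99. 124.] [ 691.   27. 1145.]
[  0.   1.   0. 668. -44. 140.]
551 [658. -97. 125.] [696.   5. 142.]
[  0.   1.  -0. 679. -48. 137.]
```

View pics/crop0.png

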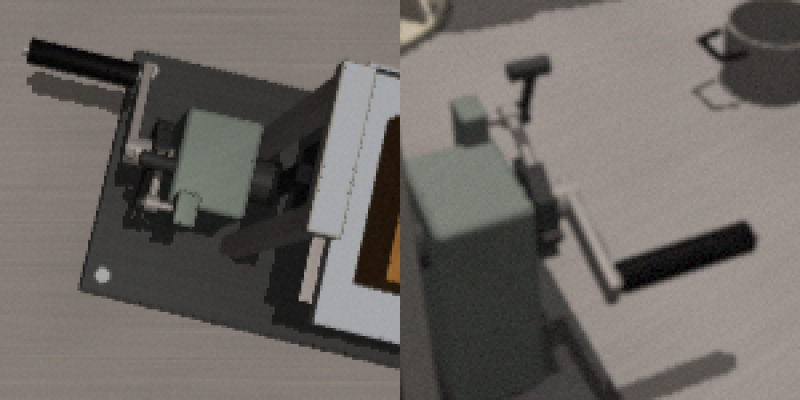

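The crop shows the handle clearly from above, pointing away from the robot and about level with the shaft. The T-shaped bar stands above the pawl pivot, in crop pixels at (528,68) in the side view and (133,150) in the top view. The gearbox's 70 mm side and the handle agree on a yaw of about -14°. Next I refine the bar and handle positions.

```bash
cat >> h.py <<'E'
YAW=np.deg2rad(-14.2); O=np.array([568.5,-156.6,0])
H=np.array([[np.cos(YAW),np.sin(YAW),0],[-np.sin(YAW),np.cos(YAW),0],[0,0,1.]])
toh=lambda w:(np.asarray(w)-O)@H.T
tow=lambda h:np.asarray(h)@H+O
E
python3 - <<'E'
from h import *
np.set_printoptions(precision=1,suppress=True)
for n in("top0","side0"):
    P,D,W=load(n); h=toh(W)
    def rep(name,m):
        q=h[m]; print(n,name,m.sum(),np.percentile(q,2,0),np.percentile(q,50,0),np.percentile(q,98,0))
    rep("bar",(h[...,2]>236)&(h[...,2]<275)&(abs(h[...,0])<90)&(h[...,1]>20)&(h[...,1]<100)&(D>0))
    m=(P.max(2)<60)&(h[...,2]>100)&(h[...,2]<160)&(h[...,1]>72)&(h[...,1]<200)&(h[...,0]>30)&(h[...,0]<110)
    rep("handle",m); q=W[m]; y=h[m][:,1]; x=h[m][:,0]; print(np.polyfit(y,x,1),"yaw corr")
    g=(abs(h[...,2]-190)<4)&(abs(h[...,0])<60)&(abs(h[...,1])<50); rep("box",g)
    pl=(h[...,2]>4)&(h[...,2]<22)&(h[...,1]<150)&(abs(h[...,0])<250)&(P.max(2)<110); print(cv2.minAreaRect(W[pl][:,:2].astype(np.float32)))
E
```

```text
top0 bar 97 [-34.9  43.3 239.8] [-25.2  58.3 257.4] [-17.2  70.8 261.8]
top0 handle 409 [ 58.7  79.  128.6] [ 68.3 132.8 139.2] [ 81.8 184.1 144. ]
[ 0.  66.2] yaw corr
top0 box 981 [-41.7 -32.8 186.4] [  1.3  -1.6 189.1] [ 41.9  32.4 192.4]
((463.0494384765625, -366.1643981933594), (785.6908569335938, 294.48175048828125), 62.42115783691406)
side0 bar 139 [-24.7  42.3 239.5] [-16.7  57.1 254.5] [-13.5  71.5 258.8]
side0 handle 570 [ 69.   84.1 127.4] [ 80.7 132.  137.6] [ 86.  182.7 141.3]
[-0.  81.5] yaw corr
side0 box 1163 [-37.4 -31.3 186.2] [  6.    0.9 188.1] [ 45.2  45.7 191.9]
((531.5516357421875, -325.5025329589844), (553.9093627929688, 297.3763732910156), 63.406158447265625)
```

The manual's scale: shifts go in shares of 0.6 m and turns go in shares of 4 rad. Converting my numbers, -0.36 m / 0.6 = -0.6, -0.33 m / 0.6 = -0.55, 1.15 rad / 4 = 0.2875.

Request:
{"method": "move_arm", "body": {
  "motion": [
    [0,0,0.025,0,0,-0.0833,0],
    [0,0,0.07,0.0167,-0.1,-0.15,0],
    [0,0,0.115,0.0167,-0.2,-0.15,0],
    [0,0,0.16,0,-0.3,-0.15,0],
    [0,0,0.205,-0.0333,-0.4,-0.15,0],
    [0,0,0.25,-0.1,-0.4833,-0.15,0],
    [0,0,0.2875,-0.2,-0.55,-0.15,0],
    [0,0,0.2875,-0.2833,-0.6,-0.15,0]
  ]
}}

```text
clock: 1.1
eef_pos: [242.1, 200.0, 321.5]
tcp_rot: [3.14, -0.001, 1.648]
contact_force: [0.8, 0.9, 0.0]
opening: -0.001
grasp_force: 0.0
```

In the tool's units: 0.333 m / 0.6 = 0.555, -0.326 m / 0.6 = -0.5433, 0.325 rad / 4 = 0.0813.

Request:
{"method": "move_arm", "body": {
  "motion": [
    [0,0,0.0125,-0.0667,0.0667,0,0],
    [0,0,0.025,-0.1367,0.1383,0,0],
    [0,0,0.0375,-0.2067,0.21,0,0],
    [0,0,0.05,-0.2767,0.2817,0,0],
    [0,0,0.0625,-0.3467,0.3533,0,0],
    [0,0,0.075,-0.4167,0.425,0,0],
    [0,0,0.0813,-0.4833,0.4933,0,0],
    [0,0,0.0813,-0.5433,0.555,0,0]
  ]
}}

```text
clock: 2.1
eef_pos: [600.5, -99.1, 320.7]
tcp_rot: [-3.141, -0.0, 1.323]
contact_force: [0.3, 1.0, -0.5]
opening: 0.0
grasp_force: 0.0
```

In the tool's units: 0.085 m / 0.6 = 0.1417, 0.06 m / 0.6 = 0.1.

Request:
{"method": "move_arm", "body": {
  "motion": [
    [0,0,0,0,0,0.05,0],
    [0,0,0,0,0,0.1,0],
    [0,0,0,0,0,0.1417,0],
    [0,0,0,0,0,0.1417,0],
    [0,0,0,0,0,0.1417,0]
  ]
}}

```text
clock: 2.72
eef_pos: [599.8, -97.5, 237.2]
tcp_rot: [3.141, -0.0, 1.324]
contact_force: [1.0, -0.9, 0.9]
opening: 0.003
grasp_force: 0.0
```

```bash
python3 - <<'E'
from h import *
s=sensors.sense(); print(s['clock'],s['eef_pos'],toh(s['eef_pos']),s['tcp_rot'],s['contact_force'],s['qpos'])
p,d=grab_frame("side"); cv2.imwrite("pics/side1.png",cv2.resize(p[130:330,140:390],None,fx=2.4,fy=2.4)[:,:,::-1])
E
```

```text
2.725 [599.75690414 -97.47985601 237.17452463] [ 15.79925239  64.98129812 237.17452463] [ 3.14076094e+00 -5.90896786e-05  1.32386111e+00] [ 0.95300282 -0.90035638  0.93789172] [-1.63586132e-01  3.20320500e-01  1.66663737e+00 -1.13285104e-05
  1.15380104e+00  8.33536918e-02]
```

View pics/side1.png

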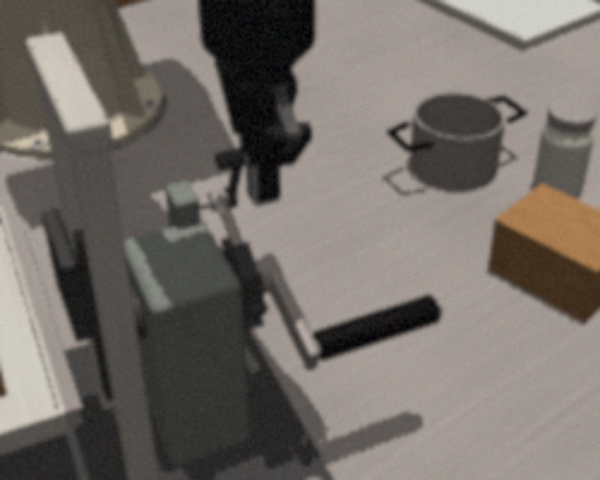

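The finger tip at (265,195) in this picture stands just beside the bar at (230,158), on its +x side. I correct 8 mm along the shaft, then push.

In the tool's units: -0.052 m / 0.6 = -0.0867, -0.008 m / 0.6 = -0.0133.

Request:
{"method": "move_arm", "body": {
  "motion": [
    [0,0,0,-0.0133,0,0,0],
    [0,0,0,-0.0133,-0.0133,0,0],
    [0,0,0,-0.0133,-0.0267,0,0],
    [0,0,0,-0.0133,-0.04,0,0],
    [0,0,0,-0.0133,-0.0533,0,0],
    [0,0,0,-0.0133,-0.0667,0,0],
    [0,0,0,-0.0133,-0.0767,0,0],
    [0,0,0,-0.0133,-0.0867,0,0]
  ]
}}

```text
clock: 3.78
eef_pos: [546.7, -92.4, 236.4]
tcp_rot: [3.141, -0.0, 1.324]
contact_force: [4.9, -1.4, 3.2]
opening: -0.001
grasp_force: 2.0
```

In the tool's units: -0.015 m / 0.6 = -0.025, -0.012 m / 0.6 = -0.02.

Request:
{"method": "move_arm", "body": {
  "motion": [
    [0,0,0,0,-0.0067,0,0],
    [0,0,0,0,-0.0133,0,0],
    [0,0,0,0,-0.02,0,0],
    [0,0,0,0,-0.025,0,0],
    [0,0,0,0,-0.025,0,0]
  ]
}}

```text
clock: 4.4
eef_pos: [532.1, -88.7, 236.2]
tcp_rot: [-3.141, -0.0, 1.324]
contact_force: [3.6, -0.7, -1.4]
opening: 0.006
grasp_force: 1.6
```

```bash
cat > st.py <<'E'
from h import *
np.set_printoptions(precision=1,suppress=True)
s=sensors.sense(); print(s['clock'],"hoist",toh(s['eef_pos']),"F",H@s['contact_force'],s['opening'],s['grasp_force'])
p,d=grab_frame("side"); np.savez("now.npz",p=p,d=d,**camera_params("side"))
P,D,W=load("now"); h=toh(W)
m=(h[...,2]>236)&(h[...,2]<262)&(h[...,0]<-30)&(h[...,0]>-110)&(h[...,1]>36)&(h[...,1]<76)&(D>0)
if m.sum(): print("bar?",m.sum(),np.median(h[m],0))
E
python3 st.py; python3 -c "
from h import *
P,D,W=load('now'); cv2.imwrite('pics/side2.png',cv2.resize(P[130:330,140:390],None,fx=2.4,fy=2.4)[:,:,::-1])"
```

```text
4.4 hoist [-51.9  56.9 236.2] F [ 3.7  0.2 -1.4] 0.005546119286224472 1.5739914611913264
bar? 172 [-44.1  50.3 252.3]
```

View pics/side2.png

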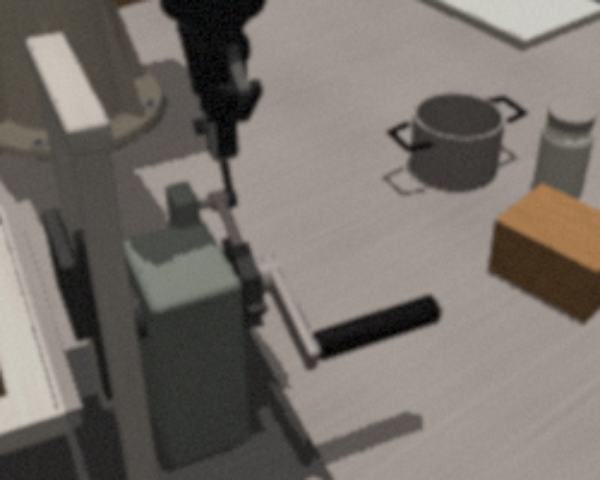

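The finger has carried the lever over; the bar is at about (203,130) and the pushing force is still low. I push on in small steps to find the end stop.

In the tool's units: -0.006 m / 0.6 = -0.01, -0.004 m / 0.6 = -0.0067.

Request:
{"method": "move_arm", "body": {
  "motion": [
    [0,0,0,0,-0.0033,0,0],
    [0,0,0,0,-0.0067,0,0],
    [0,0,0,0,-0.01,0,0],
    [0,0,0,0,-0.01,0,0]
  ]
}}

```text
clock: 4.95
eef_pos: [528.9, -87.9, 236.8]
tcp_rot: [3.136, -0.0, 1.324]
contact_force: [12.1, -2.0, -4.3]
opening: 0.001
grasp_force: 5.9
```

```bash
python3 st.py
```

```text
4.95 hoist [-55.3  56.9 236.8] F [12.2  1.  -4.3] 0.0006340105949574587 5.868552359752357
bar? 172 [-47.7  50.4 251.9]
```

The force climbed to 12 N with no further travel, so the lever is on its end stop. Next I go above the handle.

In the tool's units: 0.128 m / 0.6 = 0.2133, 0.1 m / 0.6 = 0.1667.

Request:
{"method": "move_arm", "body": {
  "motion": [
    [0,0,0,0,0.025,0,0],
    [0,0,0,0,0.0333,-0.05,0],
    [0,0,0,0.0167,0.05,-0.1,0.03],
    [0,0,0,0.0667,0.1083,-0.1,0.055],
    [0,0,0,0.1083,0.1667,-0.0667,0.055],
    [0,0,0,0.1217,0.2133,-0.0167,0.055],
    [0,0,0,0.1217,0.2133,0.0333,0.055],
    [0,0,0,0.1217,0.2133,0.0667,0.055]
  ]
}}

```text
clock: 6.0
eef_pos: [667.4, -47.7, 193.8]
tcp_rot: [-3.137, 0.001, 1.324]
contact_force: [-0.7, -0.4, 0.5]
opening: 0.641
grasp_force: 0.0
```

```bash
python3 st.py; python3 - <<'E'
from h import *
c=camera_params("wrist");p,d=grab_frame("wrist"); W=pts(p,d,c['camera_matrix'],c['world_from_camera']); h=toh(W)
cv2.imwrite("pics/w1.png",p[:,:,::-1])
P,D,W2=load("now"); 
m=(p.max(2)<70)&(h[...,2]>115)&(h[...,2]<160)&(h[...,1]>72)&(h[...,1]<200)&(h[...,0]>30)&(h[...,0]<110)&(d>0)
q=h[m]; print(m.sum(),np.percentile(q,[2,50,98],axis=0))
for y in (90,110,130,150,165):
    k=abs(q[:,1]-y)<4
    if k.sum(): print(y,k.sum(),np.percentile(q[k],[3,50,97],axis=0)[:,[0,2]].ravel())
E
```

```text
6.0 hoist [ 69.2 129.9 193.8] F [-0.5 -0.5  0.5] 0.6413143595312654 0.0
bar? 139 [-69.7  56.9 253.6]
6755 [[ 35.20346871  79.08598573 130.74810986]
 [ 70.78936388 131.47070769 140.80991625]
 [ 83.58241841 185.42202684 146.05536072]]
90 366 [ 62.16800386 134.76421417  72.87311755 140.98989679  83.7738143
 143.16533422]
110 393 [ 62.31102048 134.64723601  72.76494706 141.0981652   83.46150275
 143.29232381]
130 426 [ 61.81284285 134.51511141  72.60366086 140.99685935  83.0385667
 143.25597027]
150 461 [ 62.00189742 134.67543722  72.50496493 140.94754273  83.27041787
 143.26639666]
165 507 [ 61.50112498 134.32707721  71.8286588  140.93929317  82.9857586
 143.26657266]
```

View pics/w1.png

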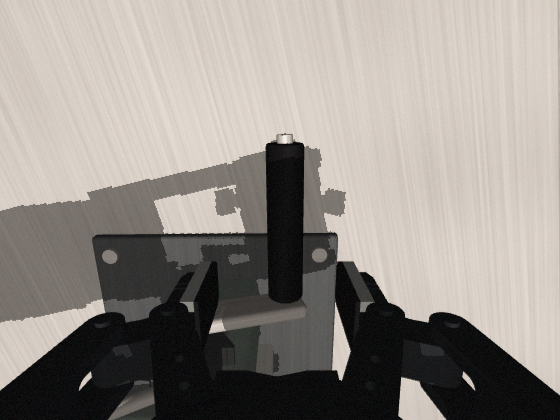

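The wrist view has the sleeve between the open fingers, running from (285,300) to its free end at (285,145). Its axis is at hoist x = 72.5, z = 131, so the radius is 75 mm as given. I go down and grip.

In the tool's units: 0.081 m / 0.6 = 0.135, 0.06 m / 0.6 = 0.1.

Request:
{"method": "move_arm", "body": {
  "motion": [
    [0,0,0,0,0.005,0.05,0.055],
    [0,0,0,0,0.005,0.1,0.055],
    [0,0,0,0,0.005,0.135,0.055],
    [0,0,0,0,0.005,0.135,0.02],
    [0,0,0,0,0.005,0.135,0.015],
    [0,0,0,0,0.005,0.135,0.015],
    [0,0,0,0,0.005,0.135,0.015],
    [0,0,0,0,0.005,0.135,0.015]
  ],
  "grip_force": 50
}}

```text
clock: 7.1
eef_pos: [671.5, -48.6, 115.9]
tcp_rot: [3.141, 0.0, 1.324]
contact_force: [-2.6, 0.4, 3.3]
opening: 0.262
grasp_force: 49.1
```

```bash
python3 st.py
```

```text
7.1 hoist [ 73.4 129.9 115.9] F [-2.6 -0.2  3.3] 0.2617755548815132 49.06840145587921
bar? 140 [-69.4  57.  253.7]
```

In the tool's units: 0.007 m / 0.6 = 0.0117, 0.006 m / 0.6 = 0.01.

Request:
{"method": "move_arm", "body": {
  "motion": [
    [0,0,0,0,0,0.0033,0.015],
    [0,0,0,0,-0.0008,0.0067,0.015],
    [0,0,0,0,-0.0017,0.01,0.015],
    [0,0,0,0,-0.0017,0.0117,0.015],
    [0,0,0,0,-0.0017,0.0117,0.015]
  ]
}}

```text
clock: 7.78
eef_pos: [669.3, -48.3, 108.1]
tcp_rot: [-3.139, 0.0, 1.324]
contact_force: [-6.8, -0.0, 5.1]
opening: 0.264
grasp_force: 49.5
```

```bash
cp now.npz before.npz; python3 st.py; python3 - <<'E'
from h import *
A=load("before")[0]; B=load("now")[0]
f=lambda a:cv2.resize(a[195:275,200:280],(400,400),interpolation=3)
cv2.imwrite("pics/cmp1.png",np.hstack([f(A),f(B)])[:,:,::-1])
E
```

```text
7.775 hoist [ 71.2 129.8 108.1] F [-6.6 -1.7  5.1] 0.26365965952890835 49.466323256492615
bar? 140 [-69.8  57.3 253.4]
```

View pics/cmp1.png

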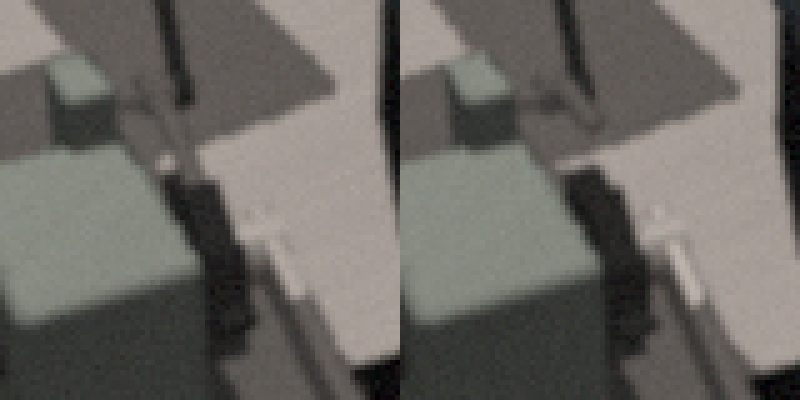

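Left, before the wind-up, the pawl reached down onto the wheel at (185,175). Right, after it, the pawl's nose at (600,125) stands well clear of the wheel, so it has sprung up. Next I compute the lowering arc.

```bash
cat > arc.py <<'E'
import sys,numpy as np
# usage: th0 step ncalls [R]: rows (tool y, tool z in mm) per call, tool y = hoist x, tool z = -z
t,s,n=map(float,sys.argv[1:4]); R=75.
f=lambda a:np.array([R*np.sin(a),-R*np.cos(a)])
for c in range(int(n)):
    print(f"{t:.2f}:"," ".join("(%.1f,%.1f)"%tuple(f(t-s*(i+1))-f(t)) for i in range(8))); t-=8*s
E
python3 arc.py 1.92 0.0625 11
```

```text
1.92: (1.5,-4.5) (2.6,-9.0) (3.5,-13.6) (4.2,-18.2) (4.5,-22.9) (4.5,-27.6) (4.2,-32.3) (3.7,-36.9)
1.42: (-0.8,-4.6) (-2.0,-9.2) (-3.4,-13.6) (-5.1,-18.0) (-7.1,-22.3) (-9.3,-26.4) (-11.8,-30.4) (-14.5,-34.2)
0.92: (-3.0,-3.6) (-6.1,-7.1) (-9.5,-10.3) (-13.1,-13.4) (-16.9,-16.1) (-20.8,-18.7) (-24.9,-21.0) (-29.1,-23.0)
0.42: (-4.3,-1.8) (-8.8,-3.3) (-13.3,-4.5) (-17.9,-5.4) (-22.5,-6.1) (-27.2,-6.4) (-31.9,-6.5) (-36.6,-6.3)
-0.08: (-4.7,0.5) (-9.3,1.3) (-13.8,2.4) (-18.3,3.8) (-22.7,5.5) (-27.0,7.4) (-31.1,9.6) (-35.1,12.0)
-0.58: (-3.8,2.7) (-7.5,5.6) (-11.0,8.8) (-14.2,12.1) (-17.3,15.7) (-20.1,19.4) (-22.7,23.3) (-25.0,27.4)
-1.08: (-2.1,4.2) (-3.9,8.5) (-5.4,12.9) (-6.7,17.5) (-7.7,22.0) (-8.4,26.7) (-8.7,31.4) (-8.8,36.0)
-1.58: (0.2,4.7) (0.7,9.3) (1.4,14.0) (2.5,18.5) (3.8,23.0) (5.5,27.4) (7.4,31.7) (9.5,35.9)
-2.08: (2.4,4.0) (5.1,7.9) (8.0,11.6) (11.1,15.1) (14.4,18.4) (17.9,21.4) (21.7,24.3) (25.5,26.9)
-2.58: (4.0,2.4) (8.2,4.5) (12.5,6.3) (16.9,7.9) (21.5,9.2) (26.0,10.2) (30.7,10.9) (35.3,11.4)
-3.08: (4.7,0.1) (9.4,-0.0) (14.0,-0.5) (18.7,-1.2) (23.2,-2.2) (27.7,-3.5) (32.2,-5.1) (36.5,-7.0)
```

In the tool's units: -0.0369 m / 0.6 = -0.0615, -0.0323 m / 0.6 = -0.0538.

Request:
{"method": "move_arm", "body": {
  "motion": [
    [0,0,0,0,0.0017,-0.0075,0.015],
    [0,0,0,0,0.003,-0.015,0.015],
    [0,0,0,0,0.0042,-0.0227,0.015],
    [0,0,0,0,0.005,-0.0303,0.015],
    [0,0,0,0,0.005,-0.0382,0.015],
    [0,0,0,0,0.0047,-0.046,0.015],
    [0,0,0,0,0.004,-0.0538,0.015],
    [0,0,0,0,0.003,-0.0615,0.015]
  ]
}}

```text
clock: 8.82
eef_pos: [673.1, -48.7, 145.9]
tcp_rot: [3.14, -0.0, 1.324]
contact_force: [2.0, 0.6, 3.1]
opening: 0.265
grasp_force: 49.3
```

```bash
cp now.npz before.npz; cat >> st.py <<'E'
T=toh(s['eef_pos'])-[-1,0,134.5]; th=np.arctan2(T[0],T[2]); F=H@s['contact_force']
print("th %.3f r %.1f Frad %.1f Ftan(+theta) %.1f"%(th,np.hypot(T[0],T[2]),F[0]*np.sin(th)+F[2]*np.cos(th),F[0]*np.cos(th)-F[2]*np.sin(th)))
m=(h[...,0]>-110)&(h[...,0]<110)&(h[...,1]<-130)&(h[...,1]>-300)&(D>0)&(h[...,2]<400)&(h[...,2]>190)
if m.sum(): print("tray carton top z",np.percentile(h[m][:,2],[50,90,98]))
E
python3 st.py
```

```text
8.825 hoist [ 74.9 130.2 145.9] F [1.8 1.  3.1] 0.26468478498710984 49.27315056324005
bar? 140 [-69.6  57.2 253.7]
th 1.422 r 76.8 Frad 2.2 Ftan(+theta) -2.8
tray carton top z [254.4 255.9 256.5]
```

In the tool's units: -0.0342 m / 0.6 = -0.057, -0.0304 m / 0.6 = -0.0507.

Request:
{"method": "move_arm", "body": {
  "motion": [
    [0,0,0,0,-0.0013,-0.0077,0.015],
    [0,0,0,0,-0.0033,-0.0153,0.015],
    [0,0,0,0,-0.0057,-0.0227,0.015],
    [0,0,0,0,-0.0085,-0.03,0.015],
    [0,0,0,0,-0.0118,-0.0372,0.015],
    [0,0,0,0,-0.0155,-0.044,0.015],
    [0,0,0,0,-0.0197,-0.0507,0.015],
    [0,0,0,0,-0.0242,-0.057,0.015]
  ]
}}

```text
clock: 9.88
eef_pos: [659.0, -45.1, 180.5]
tcp_rot: [3.139, -0.001, 1.324]
contact_force: [4.8, 1.7, 6.1]
opening: 0.267
grasp_force: 49.6
```

```bash
python3 st.py
```

```text
9.875 hoist [ 60.4 130.3 180.5] F [4.2 2.8 6.1] 0.2668021846252229 49.637160301208496
bar? 139 [-69.8  57.  253.9]
th 0.928 r 76.8 Frad 7.1 Ftan(+theta) -2.3
tray carton top z [244.3 245.7 246.3]
```

In the tool's units: -0.0285 m / 0.6 = -0.0475, -0.0244 m / 0.6 = -0.0407.

Request:
{"method": "move_arm", "body": {
  "motion": [
    [0,0,0,0,-0.0045,-0.0065,0.015],
    [0,0,0,0,-0.0093,-0.0127,0.015],
    [0,0,0,0,-0.0148,-0.0185,0.015],
    [0,0,0,0,-0.0208,-0.024,0.015],
    [0,0,0,0,-0.0272,-0.0288,0.015],
    [0,0,0,0,-0.0337,-0.0335,0.015],
    [0,0,0,0,-0.0405,-0.0373,0.015],
    [0,0,0,0,-0.0475,-0.0407,0.015]
  ]
}}

```text
clock: 10.92
eef_pos: [629.8, -38.0, 204.3]
tcp_rot: [-3.141, -0.0, 1.324]
contact_force: [-1.2, 1.8, 7.0]
opening: 0.263
grasp_force: 49.7
```

```bash
python3 st.py
```

```text
10.925 hoist [ 30.4 130.  204.3] F [-1.6  1.4  7. ] 0.26328929997850703 49.68036353588104
bar? 139 [-69.7  57.1 253.8]
th 0.422 r 76.6 Frad 5.8 Ftan(+theta) -4.3
tray carton top z [234.  235.3 236. ]
```

In the tool's units: -0.0366 m / 0.6 = -0.061, -0.0319 m / 0.6 = -0.0532.

Request:
{"method": "move_arm", "body": {
  "motion": [
    [0,0,0,0,-0.0072,-0.0035,0.015],
    [0,0,0,0,-0.0147,-0.0067,0.015],
    [0,0,0,0,-0.0222,-0.0092,0.015],
    [0,0,0,0,-0.0298,-0.011,0.015],
    [0,0,0,0,-0.0375,-0.0122,0.015],
    [0,0,0,0,-0.0453,-0.0127,0.015],
    [0,0,0,0,-0.0532,-0.0128,0.015],
    [0,0,0,0,-0.061,-0.0125,0.015]
  ]
}}

```text
clock: 11.98
eef_pos: [594.1, -29.5, 210.7]
tcp_rot: [-3.14, 0.001, 1.324]
contact_force: [-3.9, -1.8, -2.8]
opening: 0.263
grasp_force: 49.0
```

In the tool's units: -0.0351 m / 0.6 = -0.0585, -0.0311 m / 0.6 = -0.0518.

Request:
{"method": "move_arm", "body": {
  "motion": [
    [0,0,0,0,-0.0078,0.0008,0.015],
    [0,0,0,0,-0.0155,0.0022,0.015],
    [0,0,0,0,-0.023,0.004,0.015],
    [0,0,0,0,-0.0305,0.0063,0.015],
    [0,0,0,0,-0.0378,0.0092,0.015],
    [0,0,0,0,-0.045,0.0123,0.015],
    [0,0,0,0,-0.0518,0.016,0.015],
    [0,0,0,0,-0.0585,0.02,0.015]
  ]
}}

```text
clock: 12.98
eef_pos: [560.5, -21.4, 198.6]
tcp_rot: [-3.141, 0.001, 1.324]
contact_force: [-2.4, -6.2, -5.9]
opening: 0.266
grasp_force: 49.2
```

```bash
python3 st.py
```

```text
12.975 hoist [-40.9 129.1 198.6] F [-0.8 -6.6 -5.9] 0.26625653356179374 49.17708098888397
bar? 139 [-69.8  57.3 253.3]
th -0.557 r 75.5 Frad -4.6 Ftan(+theta) -3.8
tray carton top z [214.2 215.4 216.1]
```

Request:
{"method": "move_arm", "body": {
  "motion": [
    [0,0,0,-0.0008,-0.0057,0.0052,0.015],
    [0,0,0,-0.0017,-0.0115,0.0103,0.015],
    [0,0,0,-0.0017,-0.017,0.0158,0.015],
    [0,0,0,-0.0017,-0.0222,0.0213,0.015],
    [0,0,0,-0.0017,-0.0272,0.0273,0.015],
    [0,0,0,-0.0017,-0.0318,0.0335,0.015],
    [0,0,0,-0.0017,-0.0362,0.04,0.015],
    [0,0,0,-0.0017,-0.04,0.0468,0.015]
  ]
}}

```text
clock: 14.02
eef_pos: [536.8, -15.5, 170.8]
tcp_rot: [-3.141, -0.0, 1.324]
contact_force: [-5.3, -0.6, -3.2]
opening: 0.258
grasp_force: 49.5
```

In the tool's units: 0.036 m / 0.6 = 0.06, 0.0314 m / 0.6 = 0.0523.

Request:
{"method": "move_arm", "body": {
  "motion": [
    [0,0,0,0,-0.0035,0.007,0.015],
    [0,0,0,0,-0.0065,0.0142,0.015],
    [0,0,0,0,-0.009,0.0215,0.015],
    [0,0,0,0,-0.0112,0.0292,0.015],
    [0,0,0,0,-0.0128,0.0367,0.015],
    [0,0,0,0,-0.014,0.0445,0.015],
    [0,0,0,0,-0.0145,0.0523,0.015],
    [0,0,0,0,-0.0147,0.06,0.015]
  ]
}}

```text
clock: 15.02
eef_pos: [528.6, -13.6, 134.6]
tcp_rot: [-3.141, -0.0, 1.324]
contact_force: [-5.3, 0.5, -5.9]
opening: 0.263
grasp_force: 49.4
```

```bash
python3 st.py
```

```text
15.025 hoist [-73.8 128.9 134.6] F [-5.2 -0.8 -5.9] 0.26320679206484787 49.37361180782318
bar? 138 [-69.6  57.1 253.9]
th -1.569 r 72.8 Frad 5.2 Ftan(+theta) -5.9
tray carton top z [194.4 195.5 196.1]
```

In the tool's units: 0.036 m / 0.6 = 0.06, 0.0317 m / 0.6 = 0.0528.

Request:
{"method": "move_arm", "body": {
  "motion": [
    [0,0,0,0,-0.0005,0.0078,0.015],
    [0,0,0,0,-0.0005,0.0155,0.015],
    [0,0,0,0,0.0007,0.0233,0.015],
    [0,0,0,0,0.0025,0.0308,0.015],
    [0,0,0,0,0.0047,0.0383,0.015],
    [0,0,0,0,0.0075,0.0457,0.015],
    [0,0,0,0,0.0107,0.0528,0.015],
    [0,0,0,0,0.0142,0.06,0.015]
  ]
}}

```text
clock: 16.08
eef_pos: [537.8, -15.9, 99.1]
tcp_rot: [3.141, -0.0, 1.324]
contact_force: [1.3, -2.7, -5.7]
opening: 0.26
grasp_force: 49.4
```

In the tool's units: 0.0269 m / 0.6 = 0.0448, 0.0255 m / 0.6 = 0.0425.

Request:
{"method": "move_arm", "body": {
  "motion": [
    [0,0,0,0,0.004,0.0067,0.015],
    [0,0,0,0,0.0085,0.0132,0.015],
    [0,0,0,0,0.0133,0.0193,0.015],
    [0,0,0,0,0.0185,0.0252,0.015],
    [0,0,0,0,0.024,0.0307,0.015],
    [0,0,0,0,0.0298,0.0357,0.015],
    [0,0,0,0,0.0362,0.0405,0.015],
    [0,0,0,0,0.0425,0.0448,0.015]
  ]
}}

```text
clock: 17.08
eef_pos: [562.6, -22.0, 72.3]
tcp_rot: [3.141, -0.0, 1.324]
contact_force: [3.1, -1.7, -2.9]
opening: 0.264
grasp_force: 49.7
```

```bash
python3 st.py; python3 arc.py -2.58 0.03 6
```

```text
17.075 hoist [-38.8 129.   72.3] F [ 3.4 -0.9 -2.9] 0.2644177560040761 49.686071276664734
bar? 139 [-69.6  57.1 253.7]
th -2.596 r 72.8 Frad 0.7 Ftan(+theta) -4.4
-2.58: (1.9,1.2) (3.9,2.3) (5.9,3.3) (7.9,4.3) (9.9,5.3) (12.0,6.1) (14.1,6.9) (16.2,7.7)
-2.82: (2.1,0.7) (4.3,1.3) (6.5,1.8) (8.7,2.3) (10.9,2.7) (13.1,3.1) (15.4,3.4) (17.6,3.6)
-3.06: (2.2,0.1) (4.5,0.2) (6.7,0.2) (9.0,0.2) (11.2,0.1) (13.5,-0.1) (15.7,-0.4) (17.9,-0.7)
-3.30: (2.2,-0.4) (4.4,-0.8) (6.6,-1.4) (8.8,-1.9) (10.9,-2.6) (13.1,-3.3) (15.2,-4.1) (17.3,-4.9)
-3.54: (2.1,-0.9) (4.1,-1.9) (6.1,-2.9) (8.1,-4.0) (10.0,-5.1) (11.9,-6.3) (13.8,-7.6) (15.6,-8.9)
-3.78: (1.8,-1.4) (3.5,-2.8) (5.2,-4.3) (6.9,-5.8) (8.5,-7.4) (10.1,-9.0) (11.6,-10.6) (13.0,-12.4)
```

```bash
python3 - <<'E'
from h import *
np.set_printoptions(precision=1,suppress=True)
for n in("side0","now"):
    P,D,W=load(n); h=toh(W)
    m=(h[...,2]>20)&(h[...,2]<130)&(abs(h[...,0])<60)&(h[...,1]<-120)&(h[...,1]>-300)&(D>0); m[:,200:]=0; m[:290]=0
    v,u=np.where(m); print(n,m.sum(), u.min() if len(u) else 0,u.max() if len(u) else 0)
    for r in sorted(set(v)):
        k=(v==r); print(r,u[k].min(),u[k].max(),k.sum(),np.median(h[m][k],0),P[r,int(np.median(u[k]))])
P=load("side0")[0]; Q=load("now")[0]
f=lambda a:cv2.resize(a[290:390,70:170],(400,400),interpolation=3)
cv2.imwrite("pics/buf.png",np.hstack([f(P),f(Q)])[:,:,::-1])
E
```

```text
side0 271 116 135
324 126 130 5 [  -8.9 -178.9   25. ] [35 37 36]
325 123 132 10 [   0.5 -180.6   33.1] [40 35 30]
326 120 133 14 [   8.8 -181.5   42.4] [49 48 46]
327 118 134 17 [   9.5 -182.8   41. ] [49 51 48]
328 119 134 16 [   7.3 -182.6   35. ] [55 55 51]
329 118 135 18 [   7.3 -183.2   29.5] [58 56 56]
330 117 135 19 [   7.7 -184.2   25.2] [60 59 54]
331 116 135 20 [   9.4 -185.6   24.9] [61 57 53]
332 116 135 19 [  10.6 -185.3   24.6] [57 52 51]
333 116 135 20 [  11.5 -186.7   24.8] [63 58 58]
334 116 134 19 [  11.  -188.1   24.1] [52 48 46]
335 116 133 18 [  11.7 -189.3   23.4] [40 40 42]
336 116 133 18 [  13.2 -189.7   23.6] [40 37 41]
337 116 132 17 [  16.4 -190.8   23.5] [36 34 36]
338 117 131 15 [  18.8 -191.    24. ] [43 44 42]
339 117 129 13 [  20.1 -192.8   23.1] [37 34 34]
340 120 127 8 [  22.  -192.3   22.9] [27 24 25]
341 121 125 5 [  21.9 -193.8   20.5] [20 17 16]
now 958 51 161
290 142 153 12 [ -18.8 -130.8   88.8] [197 192 180]
291 143 154 12 [ -15.7 -129.5   89.3] [199 195 186]
292 143 154 12 [ -12.4 -129.9   89.3] [198 195 185]
293 143 154 12 [ -10.1 -130.3   
[... 2317 characters left out ...]
1]
340 51 66 16 [  36.3 -281.7   89.7] [196 190 181]
341 51 66 16 [  38.5 -281.8   90. ] [199 193 183]
342 51 67 17 [  41.1 -281.4   89.6] [201 193 185]
343 51 67 17 [  43.2 -280.7   89.5] [200 193 184]
344 51 68 18 [  45.4 -280.7   89.2] [196 192 181]
345 51 68 18 [  48.  -280.6   89.2] [198 193 182]
346 51 69 19 [  50.  -279.5   89.7] [198 189 180]
347 51 69 19 [  52.5 -279.8   89.5] [196 188 175]
348 51 70 19 [  54.3 -279.6   89.3] [198 191 180]
349 54 70 17 [  55.4 -276.4   89.3] [197 191 182]
350 54 67 14 [  56.7 -278.7   89.1] [196 187 176]
351 55 65 10 [  56.4 -280.2   88.9] [200 191 182]
352 56 61 6 [  58.3 -281.8   88.8] [197 194 180]
353 56 57 2 [  59.6 -284.5   89.8] [126 126 119]
```

View pics/buf.png

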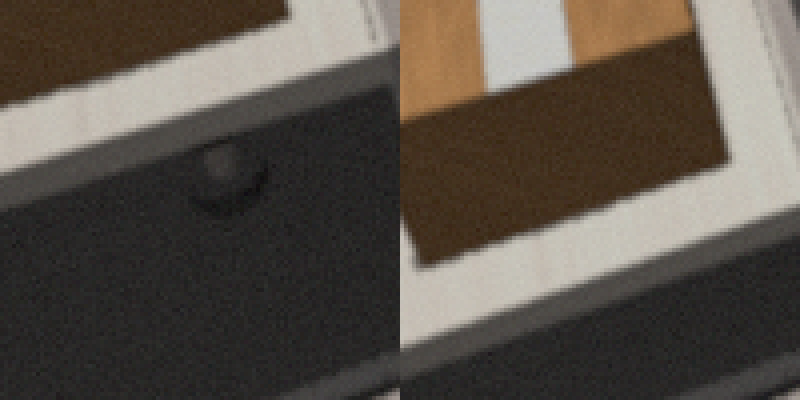

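The buffer's rubber top stays hidden behind the tray edge (only its foot shows, near (230,190)), so I have to feel for it. I go to just above its highest possible height, then continue in small steps.

In the tool's units: 0.0162 m / 0.6 = 0.027, 0.0141 m / 0.6 = 0.0235.

Request:
{"method": "move_arm", "body": {
  "motion": [
    [0,0,0,0,0.0032,0.002,0.015],
    [0,0,0,0,0.0065,0.0038,0.015],
    [0,0,0,0,0.0098,0.0055,0.015],
    [0,0,0,0,0.0132,0.0072,0.015],
    [0,0,0,0,0.0165,0.0088,0.015],
    [0,0,0,0,0.02,0.0102,0.015],
    [0,0,0,0,0.0235,0.0115,0.015],
    [0,0,0,0,0.027,0.0128,0.015]
  ]
}}

```text
clock: 18.12
eef_pos: [577.9, -25.9, 64.6]
tcp_rot: [3.141, -0.0, 1.324]
contact_force: [4.0, -0.9, 0.8]
opening: 0.261
grasp_force: 49.9
```

```bash
cat >> st.py <<'E'
m=(h[...,2]>50)&(h[...,2]<110)&(abs(h[...,0])<80)&(h[...,1]<-120)&(h[...,1]>-300)&(D>0)&(P.min(2)>165)
if m.sum(): print("tray z %.2f"%np.median(h[m][:,2]))
E
python3 st.py|tail -3; for i in 1 2 3 4 5 6 7 8; do python3 - <<E
from math import *
i=$i; t=-2.82-0.12*(i-1); f=lambda a:(75*sin(a),-75*cos(a))
print(round(t,2),[tuple(round(f(t-.04*(k+1))[j]-f(t-.04*k)[j],1) for j in(0,1)) for k in range(3)])
E
done
```

```text
bar? 141 [-69.3  57.  253.8]
th -2.837 r 73.2 Frad -2.0 Ftan(+theta) -3.7
tray z 84.57
-2.82 [(2.9, 0.9), (2.9, 0.8), (2.9, 0.7)]
-2.94 [(3.0, 0.5), (3.0, 0.4), (3.0, 0.3)]
-3.06 [(3.0, 0.2), (3.0, 0.1), (3.0, -0.1)]
-3.18 [(3.0, -0.2), (3.0, -0.3), (3.0, -0.4)]
-3.3 [(3.0, -0.5), (2.9, -0.6), (2.9, -0.8)]
-3.42 [(2.9, -0.9), (2.8, -1.0), (2.8, -1.1)]
-3.54 [(2.7, -1.2), (2.7, -1.3), (2.6, -1.4)]
-3.66 [(2.6, -1.5), (2.5, -1.6), (2.4, -1.7)]
```

In the tool's units: 0.0029 m / 0.6 = 0.0048, 0.0015 m / 0.6 = 0.0025.

Request:
{"method": "move_arm", "body": {
  "motion": [
    [0,0,0,0,0.0025,0.0008,0.015],
    [0,0,0,0,0.0048,0.0015,0.015],
    [0,0,0,0,0.0048,0.0015,0.015]
  ]
}}

```text
clock: 18.55
eef_pos: [580.8, -26.7, 63.7]
tcp_rot: [3.141, -0.0, 1.324]
contact_force: [4.8, 0.1, -0.6]
opening: 0.261
grasp_force: 50.0
```

```bash
python3 st.py|tail -2
```

```text
th -2.879 r 73.3 Frad -0.7 Ftan(+theta) -4.6
tray z 83.66
```

In the tool's units: 0.0029 m / 0.6 = 0.0048, 0.0015 m / 0.6 = 0.0025.

Request:
{"method": "move_arm", "body": {
  "motion": [
    [0,0,0,0,0.0025,0.0007,0.015],
    [0,0,0,0,0.0048,0.0013,0.015],
    [0,0,0,0,0.0048,0.0013,0.015]
  ]
}}

```text
clock: 18.98
eef_pos: [583.6, -27.4, 62.9]
tcp_rot: [3.141, -0.0, 1.324]
contact_force: [5.8, 0.1, -0.1]
opening: 0.261
grasp_force: 50.0
```

```bash
python3 st.py|tail -2
```

```text
th -2.921 r 73.3 Frad -1.1 Ftan(+theta) -5.5
tray z 82.92
```

In the tool's units: 0.003 m / 0.6 = 0.005, 0.0015 m / 0.6 = 0.0025.

Request:
{"method": "move_arm", "body": {
  "motion": [
    [0,0,0,0,0.0025,0.0007,0.015],
    [0,0,0,0,0.005,0.001,0.015],
    [0,0,0,0,0.005,0.001,0.015]
  ]
}}

```text
clock: 19.4
eef_pos: [586.4, -28.1, 62.2]
tcp_rot: [3.141, -0.0, 1.324]
contact_force: [4.8, 0.2, 0.5]
opening: 0.263
grasp_force: 50.0
```

```bash
python3 st.py|tail -2
```

```text
th -2.962 r 73.4 Frad -1.3 Ftan(+theta) -4.4
tray z 82.07
```

In the tool's units: 0.003 m / 0.6 = 0.005, 0.0015 m / 0.6 = 0.0025.

Request:
{"method": "move_arm", "body": {
  "motion": [
    [0,0,0,0,0.0025,0.0005,0.015],
    [0,0,0,0,0.005,0.0008,0.015],
    [0,0,0,0,0.005,0.0008,0.015]
  ]
}}

```text
clock: 19.82
eef_pos: [589.3, -28.8, 61.7]
tcp_rot: [3.141, -0.0, 1.324]
contact_force: [5.0, 0.7, 0.6]
opening: 0.262
grasp_force: 50.0
```

```bash
python3 st.py|tail -2
```

```text
th -3.003 r 73.5 Frad -1.2 Ftan(+theta) -4.5
tray z 81.34
```

In the tool's units: 0.003 m / 0.6 = 0.005, 0.0015 m / 0.6 = 0.0025.

Request:
{"method": "move_arm", "body": {
  "motion": [
    [0,0,0,0,0.0025,0.0003,0.015],
    [0,0,0,0,0.005,0.0005,0.015],
    [0,0,0,0,0.005,0.0005,0.015]
  ]
}}

```text
clock: 20.25
eef_pos: [591.7, -29.4, 61.3]
tcp_rot: [-3.141, -0.0, 1.324]
contact_force: [3.7, 2.2, 0.5]
opening: 0.26
grasp_force: 50.0
```

```bash
python3 st.py|tail -2
```

```text
th -3.037 r 73.6 Frad -0.8 Ftan(+theta) -3.0
tray z 80.69
```

In the tool's units: 0.002 m / 0.6 = 0.0033, 0.001 m / 0.6 = 0.0017.

Request:
{"method": "move_arm", "body": {
  "motion": [
    [0,0,0,0,0.0017,0.0002,0.015],
    [0,0,0,0,0.0033,0.0003,0.015],
    [0,0,0,0,0.0033,0.0003,0.015]
  ]
}}

```text
clock: 20.68
eef_pos: [592.5, -29.8, 60.9]
tcp_rot: [-3.139, 0.0, 1.324]
contact_force: [-2.4, 4.4, 4.5]
opening: 0.258
grasp_force: 50.3
```

```bash
python3 st.py|tail -2
```

```text
th -3.049 r 73.9 Frad -4.2 Ftan(+theta) 3.8
tray z 80.69
```

The load has come off the crank: the tangential force flipped from -4.5 to +3.8 N, the tray has stopped, and the foot is at about 67.6 mm, which fits the buffer. I ease back 1 mm and check that nothing else is blocking it.

In the tool's units: -0.001 m / 0.6 = -0.0017.

Request:
{"method": "move_arm", "body": {
  "motion": [
    [0,0,0,0,-0.0017,0,0.015],
    [0,0,0,0,-0.0017,0,0.015],
    [0,0,0,0,-0.0017,0,0.015]
  ]
}}

```text
clock: 21.1
eef_pos: [592.4, -29.7, 61.1]
tcp_rot: [-3.14, 0.0, 1.324]
contact_force: [-2.1, 4.8, 3.0]
opening: 0.259
grasp_force: 50.2
```

```bash
python3 st.py; python3 - <<'E'
from h import *
P=load("now")[0]; p,d=grab_frame("top")
cv2.imwrite("pics/land.png",np.hstack([cv2.resize(P[150:300,180:330],(400,400),interpolation=3),cv2.resize(p[130:280,270:420],(400,400),interpolation=3)])[:,:,::-1])
E
```

```text
21.1 hoist [ -7.9 128.9  61.1] F [-3.2  4.1  3. ] 0.2592876317795798 50.22498965263367
bar? 139 [-69.9  57.3 253.2]
th -3.047 r 73.7 Frad -2.7 Ftan(+theta) 3.5
tray z 80.72
```

View pics/land.png

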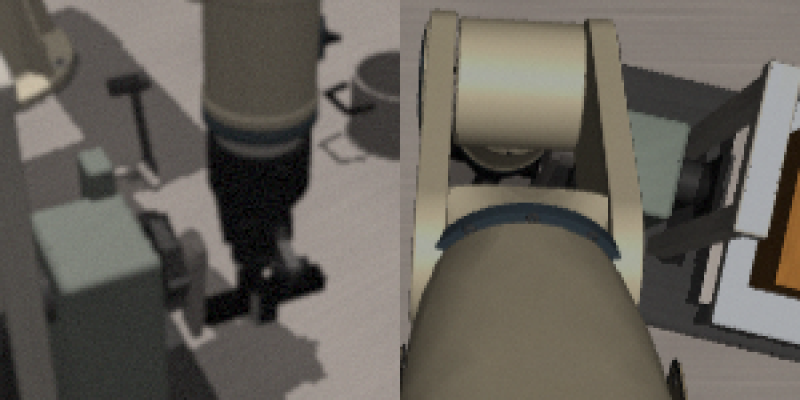

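The side view (left) shows the gripper clear of the crank arm and hub, and the pawl up at (150,178). The top view (right) shows the arm clear of the mast. I ease off the remaining push.

In the tool's units: -0.0012 m / 0.6 = -0.002, -0.0008 m / 0.6 = -0.0013.

Request:
{"method": "move_arm", "body": {
  "motion": [
    [0,0,0,0,-0.0013,0,0.015],
    [0,0,0,0,-0.002,0,0.015],
    [0,0,0,0,-0.002,0,0.015],
    [0,0,0,0,-0.002,0,0.015]
  ]
}}

```text
clock: 21.7
eef_pos: [592.1, -29.5, 61.3]
tcp_rot: [3.141, -0.0, 1.324]
contact_force: [2.7, 3.4, 0.6]
opening: 0.261
grasp_force: 50.0
```

```bash
python3 st.py
```

```text
21.7 hoist [ -8.3 129.   61.3] F [1.8 3.9 0.6] 0.2613475501277421 50.02458035945892
bar? 138 [-69.9  57.1 253.7]
th -3.042 r 73.5 Frad -0.8 Ftan(+theta) -1.8
tray z 80.75
```

The tray stays put while the handle force passes through zero, which confirms that the platform rests on the buffer. I set the handle force near zero and release.

In the tool's units: 0.0005 m / 0.6 = 0.0008.

Request:
{"method": "move_arm", "body": {
  "motion": [
    [0,0,0,0,0.0008,0,0.015],
    [0,0,0,0,0.0008,0,0.015],
    [0,0,0,0,0.0008,0,0.03],
    [0,0,0,0,0.0008,0,0.04],
    [0,0,0,0,0.0008,0,0.055],
    [0,0,0,0,0.0008,0,0.055],
    [0,0,0,0,0.0008,0,0.055],
    [0,0,0,0,0.0008,0,0.055]
  ]
}}

```text
clock: 22.75
eef_pos: [592.3, -29.6, 61.3]
tcp_rot: [-3.142, 0.0, 1.324]
contact_force: [0.2, -0.4, 0.8]
opening: 0.639
grasp_force: 0.0
```

```bash
python3 st.py
```

```text
22.75 hoist [ -8.1 128.9  61.3] F [ 0.3 -0.3  0.8] 0.6394440396566018 0.0
bar? 140 [-69.7  57.1 253.5]
th -3.045 r 73.6 Frad -0.8 Ftan(+theta) -0.3
tray z 80.73
```

The tray did not move on release. I retreat straight up and then away along the shaft.

In the tool's units: -0.23 m / 0.6 = -0.3833, -0.21 m / 0.6 = -0.35.

Request:
{"method": "move_arm", "body": {
  "motion": [
    [0,0,0,0,0,-0.05,0.055],
    [0,0,0,0,0,-0.1167,0.055],
    [0,0,0,0,0,-0.2,0.055],
    [0,0,0,0,0,-0.2833,0.055],
    [0,0,0,0.0333,0,-0.35,0.055],
    [0,0,0,0.1,0,-0.3833,0.055],
    [0,0,0,0.1333,0,-0.3833,0.055],
    [0,0,0,0.1333,0,-0.3833,0.055]
  ]
}}

```text
clock: 23.8
eef_pos: [611.4, 48.9, 290.0]
tcp_rot: [-3.14, 0.001, 1.326]
contact_force: [0.3, 0.2, -1.3]
opening: 0.645
grasp_force: 0.0
```

```bash
python3 st.py; python3 - <<'E'
from h import *
P=load("now")[0]; cv2.imwrite("pics/end.png",P[:,:,::-1])
E
```

```text
23.8 hoist [ -8.8 209.7 290. ] F [ 0.2  0.3 -1.3] 0.6453318174811619 0.0
bar? 138 [-69.9  57.  253.5]
th -0.050 r 155.7 Frad -1.3 Ftan(+theta) 0.1
tray z 80.73
```

View pics/end.png

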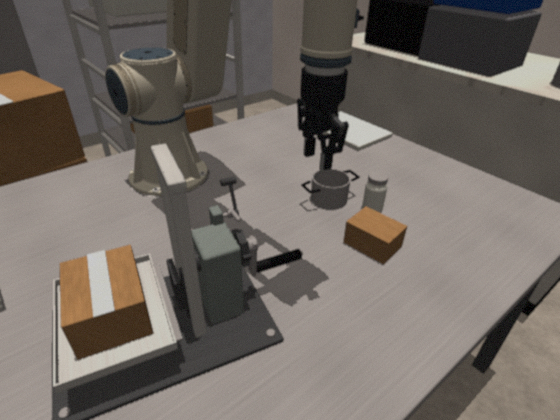

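The platform is down on the buffer, with the tray unchanged at z = 80.73. The lever stays over at (230,183), the handle hangs free at (278,261), and the pot, jar and carton stand as before.

```bash
python3 -c "
from rig import order
print(order.sign_off())"
```

```text
the job is handed in; nothing more can be done
None
```

The job is handed in: I threw the lever to release, the pawl sprang clear, and I lowered the platform on the crank until it rests on the buffer, with the arm clear and the bench items untouched.

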